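Line up the desk canisters by height

ROBOT

A 6-joint arm with a two-finger parallel gripper is mounted at the origin on the work surface. World frame = base frame: x ahead of the robot, y to its left, z up, the work surface at z = 0. Lengths are in m, angles in rad, forces in N, time in s.
With the tool pointing down it reaches from about 0.3 to 0.775 m from the base axis. Payload 14.6 kg.
Tool frame: the origin (TCP) lies midway between the tips of the shut fingers; the grasp point (between the pads) lies 19 mm behind it; x points along the fingers, y is the direction in which the jaws open and shut, and the axes are right-handed (so a half turn about x gives the same grasp; the last joint's range is limited). The gripper opens to 94 mm and grips with 3 to 60 N. Pads are 16 mm wide; open, the fingers measure 119 mm over their backs; the gripper's body (75 mm by 177 mm) begins 78 mm behind the grasp point.
Start: joints at [1.123, 0.3, 1.521, -0, 1.321, -0.067], TCP at [0.204, 0.511, 0.205] pointing down, gripper open.
Joint ranges: [-3.03, 3.03], [-0.79, 2.21], [0.23, 2.52], [-1.04, 4.18], [0, 3.07], [-2.55, 2.55]. Speed limits (rad/s): [2.22, 2.22, 2.57, 3.14, 3.14, 3.14].

INTERFACE

Orientations are given as [roll, pitch, yaw] about the fixed x, y, z axes, in that order (R = Rz(yaw) Ry(pitch) Rx(roll)).
In Python, from plant import bot gives the robot as it stands.
- The arm moves only by the tool apply_moves, never from a script. Its argument "increments" is text: rows parted by semicolons, each of 7 numbers parted by spaces: the turn, a rotation vector about the tool's x, y, z in rad, then the shift along the tool's x, y, z in mm, then the gripper's target within -1 to 1 (shut at 1, half-way at 0, fully open at -1). A call has 1 to 12 rows; each row shifts and turns the commanded pose from where the row before left it, along the tool's axes as they then stand; what a row does not reach is not made up. A row lasts 1/10 s, in which the tool goes at most 50 mm and 8.59 degrees, less where a joint would pass 70% of its speed; a pose out of reach is approached as far as the arm can. A call is refused whole if a number of a shift passes 50 or a number of a turn 0.15, either way. A call with a gripper value outside its range is refused whole. The fingers move at their own pace and stop on an object; "squeeze" is the grip in N (left out, the last holds). Time passes only in rows, so rows that do not move let the fingers close. It gives the time, the measured TCP pose, the force and the opening at its end, in the units of the state.
- bot.read_state(): the state, without advancing time (a new reading comes with each control period).
- bot.read_camera(name): name is "side" or "top"; returns (picture, depth): 400x640x3 uint8, red, green, blue; 400x640 float32, m along the optical axis (not along the pixel's ray), 0 where there is no reading.
- bot.camera_info(name): a dict with "mtx" (3x3 intrinsics, pixels), "rvec" (rotation vector, rad) and "tvec" (3), from world to camera coordinates, as OpenCV has them. Camera axes: x right, y down, z forward; pixel columns grow to the right and rows downward; lengths in m; the calibration is good to about 2 mm. A picture is of the moment at which its call begins. camera_info takes no time and is no camera call.
- bot.finish_job(): hands the job in, once; it reports no verdict.
Trained networks look in the newest picture that a camera, given by its name, has taken for a name from the list of things; names that differ only in an ending like _2 or _b are one class to them, and where a whole thing is asked for, a point or a joint stands for the part that bears it (a point fixed in the world has none). Each returns a list of dicts, best first, with "score" (0 to 1); they miss things now and then, are a little off and sometimes report something else, mostly with a low value. They report only what shows in the picture. A call takes as long as a camera call. They do not tell look-alikes from the thing itself.
- bot.masks_of(camera, label): "mask" (400x640 bool, what is visible of it).
- bot.tip_of(camera, label): "location" ([x, y, z] in m, in world coordinates, good to about 4 mm: a listed point, or the origin of a listed thing).
The state is a dict: "time_s": time; "joints": joint angles; "qd": joint speeds; "joint_efforts": joint torques, N m; "tool_pos": TCP position; "eef_rot": TCP orientation; "force": force on the tool from outside, world axes, zero at the start; "torque": the same for the moment, N m; "gripper_width": finger opening in m.
Only numpy, scipy, OpenCV 4.12 (cv2) and the standard library are available. Lean on these libraries where they do the work, as an engineer would, in place of code of your own. Each camera call takes 0.05 s, during which the arm holds its last target.

TASK

Line up the four copper canisters on the wooden ledge in order of height, each standing upright and centred on its own cork disc: the tallest on the disc nearest the orange stapler, then stepping down to the shortest on the disc nearest the pencil tray. Never tip a canister over, and leave the stapler and the pencil tray where they are.

Things in the scene. Friction and masses are not known exactly. Their poses are not given: they have to be found in the camera images.
- can_blue: closed copper-toned steel canister with a flat blue lid, a plain upright cylinder 60 mm in diameter and 115 mm tall, about 280 g, loose, standing on the desk at the start; origin at the centre of its underside, z up; may be gripped anywhere round its side
- can_green: closed copper-toned steel canister with a flat green lid, a plain upright cylinder 52 mm in diameter and 90 mm tall, about 190 g, loose, standing on the desk at the start; origin at the centre of its underside, z up; may be gripped anywhere round its side
- can_yellow: closed copper-toned steel canister with a flat yellow lid, a plain upright cylinder 44 mm in diameter and 65 mm tall, about 120 g, loose, standing on the desk at the start; origin at the centre of its underside, z up; may be gripped anywhere round its side
- can_white: closed copper-toned steel canister with a flat white lid, a plain upright cylinder 36 mm in diameter and 40 mm tall, about 70 g, loose, standing on the desk at the start; origin at the centre of its underside, z up; may be gripped anywhere round its side
- disc1: flat cork disc 70 mm across set in the top of the dark wooden ledge, at one end of the row; fixed; origin at the disc's centre on the ledge's top face, which is 12 mm above the desk, z up, y along the row from disc1 towards disc4. The ledge is 370 mm long and 100 mm wide; discs are 90 mm apart in a straight row along its middle
- disc2: flat cork disc 70 mm across set in the top of the dark wooden ledge, second in the row, next to disc1; fixed; origin at the disc's centre on the ledge's top face, which is 12 mm above the desk, z up, y along the row from disc1 towards disc4. The ledge is 370 mm long and 100 mm wide; discs are 90 mm apart in a straight row along its middle
- disc3: flat cork disc 70 mm across set in the top of the dark wooden ledge, third in the row, between disc2 and disc4; fixed; origin at the disc's centre on the ledge's top face, which is 12 mm above the desk, z up, y along the row from disc1 towards disc4. The ledge is 370 mm long and 100 mm wide; discs are 90 mm apart in a straight row along its middle
- disc4: flat cork disc 70 mm across set in the top of the dark wooden ledge, at the other end of the row; fixed; origin at the disc's centre on the ledge's top face, which is 12 mm above the desk, z up, y along the row from disc1 towards disc4. The ledge is 370 mm long and 100 mm wide; discs are 90 mm apart in a straight row along its middle
- stapler: orange plastic stapler lying on its side on the desk just past one end of the ledge (either end), 130 mm long across the row, 55 mm wide, 34 mm high, loose; origin at the centre of its underside, x along its length
- tray: light wooden pencil tray, 180 mm long across the row, 72 mm wide, 22 mm high, two pencils fixed in it, loose, on the desk just past the end of the ledge that is away from the stapler; origin at the centre of its underside, x along its length
Things that resemble listed ones, but are neither listed nor needed, are in the scene too. What is shaped like the can_yellow but pink, purple or red is not meant.

How it is judged:
At the end, for the whole second after the job is handed in: Counting from the stapler's end of the ledge the discs carry the blue (115 mm), green (90 mm), yellow (65 mm) and white (40 mm) canister, each within 13 mm of its disc's centre, standing on the ledge (its underside within 5 mm of the ledge's top face), upright within 0.1 rad, released and at rest (((horizontal distance between stapler and disc1 below 0.2 m and horizontal distance between can_blue and disc1 below 0.013 m and z of can_blue in the frame of disc1 between -0.005 and 0.005 m and horizontal distance between can_green and disc2 below 0.013 m and z of can_green in the frame of disc2 between -0.005 and 0.005 m and horizontal distance between can_yellow and disc3 below 0.013 m and z of can_yellow in the frame of disc3 between -0.005 and 0.005 m and horizontal distance between can_white and disc4 below 0.013 m and z of can_white in the frame of disc4 between -0.005 and 0.005 m) or (horizontal distance between stapler and disc4 below 0.2 m and horizontal distance between can_blue and disc4 below 0.013 m and z of can_blue in the frame of disc4 between -0.005 and 0.005 m and horizontal distance between can_green and disc3 below 0.013 m and z of can_green in the frame of disc3 between -0.005 and 0.005 m and horizontal distance between can_yellow and disc2 below 0.013 m and z of can_yellow in the frame of disc2 between -0.005 and 0.005 m and horizontal distance between can_white and disc1 below 0.013 m and z of can_white in the frame of disc1 between -0.005 and 0.005 m)) and angle between each of can_blue, can_green, can_yellow, can_white's own z axis and vertical below 0.1 rad and linear speed of each of can_blue, can_green, can_yellow, can_white below 0.02 m/s); the robot touches nothing.
It fails at once if a canister is tipped over (more than 0.6 rad) (angle between any of can_blue, can_green, can_yellow, can_white's own z axis and vertical above 0.6 rad).
It fails at once if the stapler or the pencil tray is moved more than 20 mm (distance of any of stapler, tray from where it was at the start of the episode above 0.02 m).
It also fails if it takes over 99 s, if anything falls off the work surface, if the arm or the gripper's body presses on something with over 40 N, if the wrist force passes 120 N, or if a joint passes its speed limit or range.

## Working session

There is one attempt and no reset: what is moved stays moved. The work goes in short steps, Python scripts to look and compute and a tool call to move; the robot and the scene stay as the last step left them, time stands still between calls to the robot, and variables do not carry over. Pictures are saved under pics/ and viewed, and the job is handed in when it is done.

Besides the shell and the picture viewer there is one more tool, called after "Emit:" in YAML: its name, and indented under it one key for each argument. apply_moves: Moves the arm, as the interface text tells. Its arguments: {"type":"object","properties":{"increments":{"type":"string"},"squeeze":{"type":"number"}},"required":["increments"]}

```bash
mkdir -p pics; ls
python3 - <<'E'
from plant import bot
import cv2,numpy as np
s=bot.read_state(); print({k:np.round(v,3).tolist() for k,v in s.items()})
for c in ["top","side"]:
    p,d=bot.read_camera(c); cv2.imwrite(f"pics/{c}0.png",p[:,:,::-1]); np.save(f"{c}0.npy",d)
    print(c,bot.camera_info(c))
E
```

```text
pics
{'time_s': 0.0, 'joints': [1.123, 0.3, 1.522, -0.0, 1.321, -0.067], 'qd': [-0.0, -0.0, 0.0, 0.001, -0.001, -0.001], 'joint_efforts': [-0.0, -53.181, -35.274, 0.071, 0.024, -0.0], 'tool_pos': [0.204, 0.51, 0.205], 'eef_rot': [-1.627, 1.57, -2.008], 'force': [0.151, -0.021, 0.08], 'torque': [0.006, 0.012, 0.016], 'gripper_width': 0.094}
top {'mtx': array([[427.10205156,   0.        , 327.68721555],
       [  0.        , 427.10205156, 197.57289918],
       [  0.        ,   0.        ,   1.        ]]), 'rvec': array([ 2.14945934, -2.13058737,  0.18554046]), 'tvec': array([0.0070711 , 0.52572957, 0.89689481])}
side {'mtx': array([[389.82734201,   0.        , 324.26047485],
       [  0.        , 389.82734201, 194.57560288],
       [  0.        ,   0.        ,   1.        ]]), 'rvec': array([ 0.63758849, -2.71758344,  1.01078881]), 'tvec': array([0.4916108, 0.1848433, 0.7529384])}
```

View pics/top0.png

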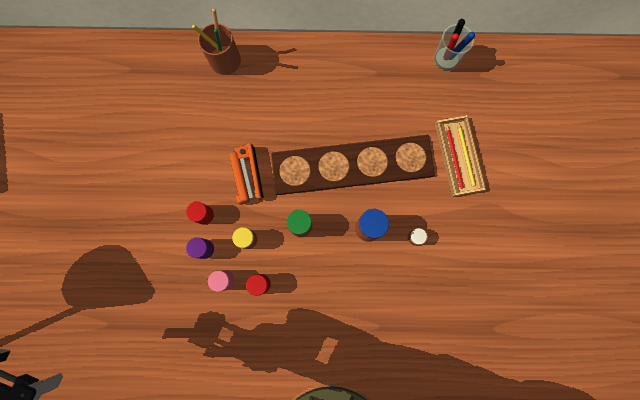

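View pics/side0.png

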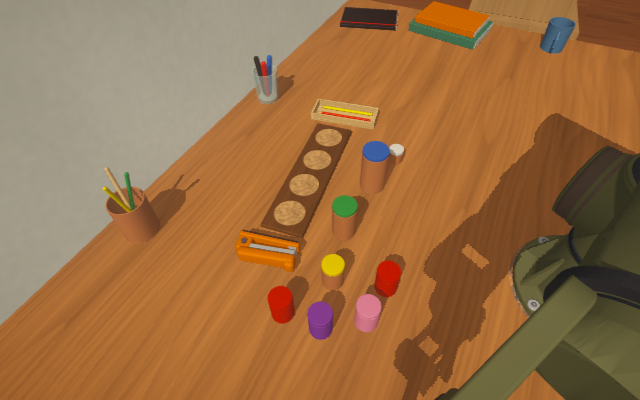

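Run:
```python
from plant import bot
import numpy as np
for n in ["can_blue","can_green","can_yellow","can_white","disc1","disc4","stapler","tray"]:
    for c in ["top","side"]:
        print(n,c,[(np.round(r["location"],3).tolist(),round(r["score"],2)) for r in bot.tip_of(c,n)][:6])
```

```text
can_blue top [([0.462, -0.088, 0.0], 0.66)]
can_blue side [([0.467, -0.082, 0.003], 0.68)]
can_green top [([0.471, 0.067, 0.001], 0.69)]
can_green side [([0.469, 0.069, -0.001], 0.8)]
can_yellow top [([0.338, 0.155, 0.004], 0.92), ([0.44, 0.19, -0.001], 0.86), ([0.486, 0.292, 0.002], 0.63), ([0.417, 0.289, -0.0], 0.6), ([0.343, 0.238, 0.0], 0.59), ([0.636, -0.297, -0.003], 0.38)]
can_yellow side [([0.338, 0.159, 0.001], 0.77), ([0.437, 0.189, -0.001], 0.76), ([0.415, 0.289, -0.002], 0.6), ([0.489, 0.289, 0.001], 0.6)]
can_white top [([0.441, -0.184, 0.001], 0.58)]
can_white side [([0.445, -0.193, -0.0], 0.68)]
disc1 top [([0.591, 0.089, 0.012], 0.94), ([0.619, -0.094, 0.004], 0.91), ([0.632, -0.181, 0.013], 0.84), ([0.604, -0.004, 0.011], 0.75)]
disc1 side [([0.593, 0.091, 0.011], 0.91), ([0.631, -0.181, 0.014], 0.84), ([0.619, -0.09, 0.012], 0.69), ([0.602, 0.0, 0.011], 0.65)]
disc4 top [([0.591, 0.089, 0.012], 0.94), ([0.619, -0.094, 0.004], 0.91), ([0.632, -0.181, 0.013], 0.84), ([0.604, -0.004, 0.011], 0.75)]
disc4 side [([0.593, 0.091, 0.011], 0.91), ([0.631, -0.181, 0.014], 0.84), ([0.619, -0.09, 0.012], 0.69), ([0.602, 0.0, 0.011], 0.65)]
stapler top [([0.583, 0.199, -0.001], 0.96)]
stapler side [([0.582, 0.203, -0.003], 0.78)]
tray top [([0.636, -0.293, -0.003], 0.72)]
tray side [([0.632, -0.29, -0.0], 0.91)]
```

```bash
cat > h.py <<'E'
from plant import bot
import cv2,numpy as np
from scipy.spatial.transform import Rotation as Ro
HT=dict(blue=.115,green=.09,yellow=.065,white=.04); RAD=dict(blue=.03,green=.026,yellow=.022,white=.018)
def ray(c,uv,z):
    i=bot.camera_info(c);R=cv2.Rodrigues(i["rvec"])[0];o=-R.T@i["tvec"]
    d=R.T@np.linalg.inv(i["mtx"])@np.array([uv[0],uv[1],1]);return o+d*(z-o[2])/d[2]
def lid(c,p,col,base=0,near=None):
    h=cv2.cvtColor(p,cv2.COLOR_RGB2HSV);H,S,V=cv2.split(h)
    m=dict(blue=(H>100)&(H<125)&(S>120)&(V>60),green=(H>45)&(H<80)&(S>120)&(V>60),yellow=(H>22)&(H<35)&(S>150)&(V>120),white=(S<60)&(V>170))[col]
    n,l,st,ce=cv2.connectedComponentsWithStats(m.astype(np.uint8))
    out=[]
    for k in range(1,n):
        if st[k,4]>60:
            w=ray(c,ce[k],base+HT[col])
            out.append((np.round(w[:2],4).tolist(),int(st[k,4]),np.round(ce[k],1).tolist()))
    return [o for o in out if .3<o[0][0]<.75 and abs(o[0][1])<.35]
def tool():
    s=bot.read_state();R=Ro.from_euler("xyz",s["eef_rot"]).as_matrix();return np.array(s["tool_pos"]),R,s
E
python3 - <<'E'
from h import *
for c in ["top","side"]:
    p=cv2.imread(f"pics/{c}0.png")[:,:,::-1].copy()
    for k in HT: print(c,k,lid(c,p,k))
y=np.array([[.591,.089],[.604,-.004],[.619,-.094],[.632,-.181]]);z=np.array([[.593,.091],[.602,0],[.619,-.09],[.631,-.181]])
for a in (y,z,(y+z)/2):
    m=a.mean(0);d=((np.arange(4)-1.5)[:,None]*(a-m)).sum(0);d/=np.linalg.norm(d)
    print(m,d,np.round(m+((np.arange(4)-1.5)*.09)[:,None]*d,4).tolist())
pos,R,s=tool();print(pos,np.round(R,3))
p=cv2.imread("pics/top0.png")[190:310,160:460];cv2.imwrite("pics/crop0.png",cv2.resize(p,None,fx=2.6,fy=2.6,interpolation=2))
# cork masks
for c in ["top","side"]:
    bot.read_camera(c)
    for r in bot.masks_of(c,"disc1")[:4]:
        m=r["mask"].astype(np.uint8);cn=max(cv2.findContours(m,0,1)[0],key=len)
        e=cv2.fitEllipse(cn);print(c,np.round(ray(c,e[0],.012),4),np.round(e[0],1),m.sum())
E
```

```text
top blue [([0.4626, -0.0806], 671, [373.6, 223.1])]
top green [([0.467, 0.072], 472, [298.6, 221.6])]
top yellow [([0.6153, -0.2908], 175, [466.2, 156.9]), ([0.4354, 0.1919], 314, [242.2, 237.2])]
top white [([0.5695, 0.1934], 97, [246.0, 177.6]), ([0.4429, -0.1871], 188, [418.6, 236.1])]
side blue [([0.4616, -0.0755], 423, [375.5, 151.0])]
side green [([0.4658, 0.0756], 423, [344.4, 205.8])]
side yellow [([0.6021, -0.2425], 138, [347.7, 110.3]), ([0.4347, 0.194], 417, [332.5, 264.5])]
side white [([0.4418, -0.1852], 112, [396.8, 148.7]), ([0.567, 0.2009], 134, [271.3, 248.1])]
[ 0.6115 -0.0475] [ 0.15156199 -0.98844775] [[0.591, 0.0859], [0.6047, -0.003], [0.6183, -0.092], [0.632, -0.1809]]
[ 0.61125 -0.045  ] [ 0.14310344 -0.98970774] [[0.5919, 0.0886], [0.6048, -0.0005], [0.6177, -0.0895], [0.6306, -0.1786]]
[ 0.611375 -0.04625 ] [ 0.1473227  -0.98908848] [[0.5915, 0.0873], [0.6047, -0.0017], [0.618, -0.0908], [0.6313, -0.1798]]
[0.20441307 0.51058371 0.20545382] [[-0.     0.372  0.928]
 [ 0.     0.928 -0.372]
 [-1.     0.    -0.   ]]
top [ 0.6281 -0.1783  0.012 ] [409.9 156.9] 696
top [ 0.6166 -0.0891  0.012 ] [371.5 161.3] 725
top [0.593  0.0889 0.012 ] [294.2 170.5] 702
top [6.05e-01 1.00e-04 1.20e-02] [332.9 165.9] 677
side [ 0.605  -0.0026  0.012 ] [304.1 183.9] 507
side [ 0.6279 -0.1803  0.012 ] [328.5 136.9] 354
side [ 0.6156 -0.0889  0.012 ] [316.8 159.8] 419
```

View pics/crop0.png

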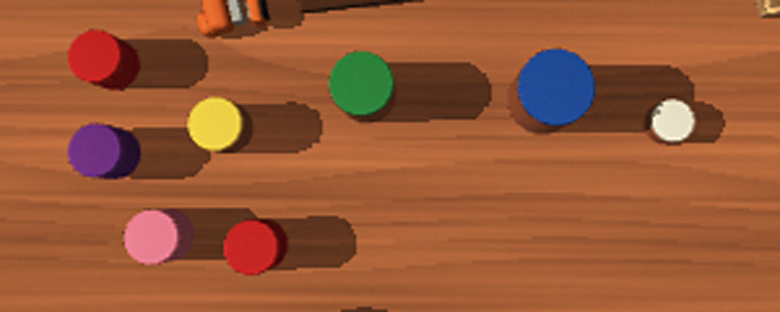

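The copper canisters are yellow (242,238), green (298,222), blue (373,223) and white (419,236). The look-alikes are red (197,212) and (257,285), purple (197,248), and pink (218,281), which I won't touch. The stapler is at the disc1 end, at +y. I'll first turn the jaws across the row.

Emit:
apply_moves:
  increments: "0.15 0 0 0 0 0 -1;0.15 0 0 0 0 0 -1;0.15 0 0 0 0 0 -1;0.15 0 0 0 0 0 -1;0.15 0 0 0 0 0 -1;0.15 0 0 0 0 0 -1;0.15 0 0 0 0 0 -1;0 0 0 0 10 30 -1;0 0 0 0 11 39 -1;0 0 0 0 11 39 -1;0 0 0 0 11 39 -1;0 0 0 0 11 39 -1"
  squeeze: 25

```text
time_s: 2.3
tool_pos: [0.2841, 0.3325, 0.2055]
eef_rot: [2.019, 1.57, 0.588]
force: [0.5, 0.8, 0.4]
gripper_width: 0.0941
```

```bash
cat >> h.py <<'E'
D=np.array([[.5925,.0885],[.6045,-.0003],[.617,-.0893],[.629,-.178]])
def to(x,y,z):
    pos,R,s=tool();print("t",round(s["time_s"],2),"pos",np.round(pos,4),"w",round(s["gripper_width"],4),"F",np.round(s["force"],1))
    print("tool axes mm to go",np.round(R.T@(np.array([x,y,z])-pos)*1000,1),"yaw",np.round(np.degrees(np.arctan2(R[1,1],R[0,1])),2),"tilt",np.round(R[2],3))
E
python3 -c "
from h import *
to(.462,-.080,.205)"
```

```text
t 2.3 pos [0.2841 0.3325 0.2055] w 0.0941 F [0.5 0.8 0.4]
tool axes mm to go [  0.5 118.4 433.3] yaw 8.04 tilt [-1.  0. -0.]
```

Emit:
apply_moves:
  increments: "0 0 0 0 11 40 -1;0 0 0 0 11 40 -1;0 0 0 0 11 40 -1;0 0 0 0 11 40 -1;0 0 0 0 11 40 -1;0 0 0 0 11 40 -1;0 0 0 0 11 40 -1;0 0 0 0 11 40 -1;0 0 0 0 11 40 -1;0 0 0 0 11 40 -1;0 0 0 0 8 33 -1;0 0 0 0 0 0 -1"

```text
time_s: 3.5
tool_pos: [0.4618, -0.0812, 0.2051]
eef_rot: [-0.838, 1.57, -2.272]
force: [-0.4, 0.0, -0.2]
gripper_width: 0.0938
```

```bash
cat >> h.py <<'E'
def snap(n,base=0):
    for c in ["top","side"]:
        p,d=bot.read_camera(c); cv2.imwrite(f"pics/{c}{n}.png",p[:,:,::-1])
        for k in HT: print(c,k,lid(c,p,k,base))
E
python3 -c "
from h import *
snap(1)
to(.462,-.080,.056)"; python3 -c "
import cv2,numpy as np
a=cv2.imread('pics/side1.png');b=cv2.imread('pics/top1.png');cv2.imwrite('pics/b1.png',cv2.resize(np.vstack([a,b]),(480,600)))"
```

```text
top blue [([0.4519, -0.0748], 65, [370.8, 228.4])]
top green [([0.4669, 0.0718], 476, [298.6, 221.6])]
top yellow [([0.6159, -0.2907], 180, [466.1, 156.6]), ([0.4355, 0.1919], 318, [242.1, 237.2])]
top white [([0.5686, 0.1937], 119, [245.9, 178.0]), ([0.4576, -0.1061], 135, [381.3, 229.0]), ([0.4429, -0.1895], 143, [419.6, 236.1])]
side blue [([0.4615, -0.0756], 425, [375.5, 151.0])]
side green [([0.4658, 0.0756], 423, [344.4, 205.8])]
side yellow [([0.6283, -0.2373], 81, [337.8, 108.8]), ([0.4347, 0.194], 417, [332.5, 264.5])]
side white [([0.625, -0.3407], 141, [354.3, 96.3]), ([0.4418, -0.1852], 112, [396.8, 148.7]), ([0.5678, 0.2011], 130, [270.9, 248.1])]
t 3.6 pos [ 0.461  -0.0785  0.2052] w 0.094 F [0.3 0.6 0.5]
tool axes mm to go [149.2   0.9   1.7] yaw 7.95 tilt [-1. -0. -0.]
```

View pics/b1.png

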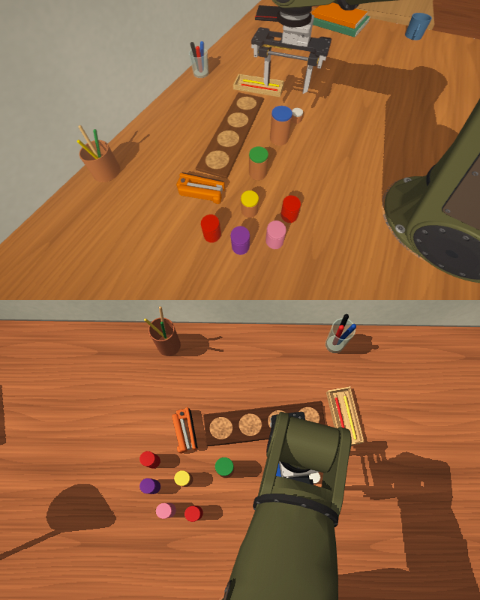

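Emit:
apply_moves:
  increments: "0 0 0 30 0 0 -1;0 0 0 30 0 0 -1;0 0 0 30 0 0 -1;0 0 0 30 0 0 -1;0 0 0 20 0 0 -1;0 0 0 9 0 0 -1;0 0 0 0 0 0 -1;0 0 0 0 0 0 0.2;0 0 0 0 0 0 1;0 0 0 0 0 0 1;0 0 0 0 0 0 1;0 0 0 0 0 0 1"

```text
time_s: 4.8
tool_pos: [0.4616, -0.0785, 0.057]
eef_rot: [1.238, 1.569, -0.193]
force: [2.4, -0.3, 3.3]
gripper_width: 0.0598
```

Emit:
apply_moves:
  increments: "0 0 0 0 0 0 1;0 0 0 0 0 0 1;0 0 0 0 0 0 1"

```text
time_s: 5.1
tool_pos: [0.4617, -0.0785, 0.057]
eef_rot: [1.227, 1.569, -0.204]
force: [3.0, 0.1, 7.0]
gripper_width: 0.06
```

Emit:
apply_moves:
  increments: "0 0 0 -10 0 0 1;0 0 0 -20 0 0 1;0 0 0 -30 0 0 1;0 0 0 -30 0 0 1;0 0 0 -30 0 0 1;0 0 0 -10 0 0 1;0 0 0 0 0 0 1"

```text
time_s: 5.8
tool_pos: [0.4612, -0.0784, 0.1871]
eef_rot: [1.117, 1.57, -0.314]
force: [0.5, -0.2, -4.0]
gripper_width: 0.0599
```

```bash
python3 -c "
from h import *
snap(2,.13)
to(*D[0],.187)"; python3 -c "
import cv2,numpy as np
a=cv2.imread('pics/side2.png');cv2.imwrite('pics/b2.png',a[20:220,250:500].repeat(3,0).repeat(3,1))"
```

```text
top blue []
top green [([0.4529, 0.0641], 476, [298.6, 221.6])]
top yellow [([0.5809, -0.2462], 180, [466.1, 156.6]), ([0.4264, 0.1672], 318, [242.2, 237.2])]
top white [([0.5411, 0.1694], 119, [245.9, 178.0]), ([0.4422, -0.0821], 134, [377.9, 230.9])]
side blue [([0.458, -0.0721], 502, [382.5, 102.6])]
side green [([0.4243, 0.1738], 423, [344.4, 205.8])]
side yellow [([0.5473, -0.08], 102, [341.5, 109.4]), ([0.4014, 0.2639], 418, [332.5, 264.5])]
side white [([0.5276, -0.3357], 382, [391.4, 63.5]), ([0.4151, -0.261], 65, [426.1, 90.3]), ([0.523, -0.138], 136, [362.2, 107.1]), ([0.4414, -0.1509], 151, [399.3, 113.7]), ([0.5087, 0.2669], 135, [271.2, 248.2])]
t 5.9 pos [ 0.4604 -0.0782  0.185 ] w 0.0598 F [-0.3 -0.8 -4.8]
tool axes mm to go [  -2.2  154.  -146.6] yaw 8.02 tilt [-1.    -0.002 -0.001]
```

View pics/b2.png

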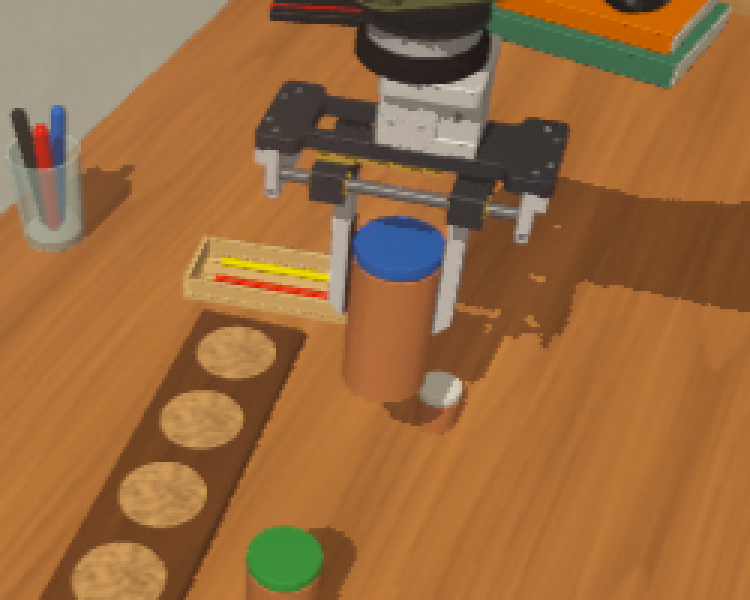

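Emit:
apply_moves:
  increments: "0 0 0 0 10 -10 1;0 0 0 0 20 -19 1;0 0 0 0 25 -24 1;0 0 0 0 25 -24 1;0 0 0 0 25 -24 1;0 0 0 0 25 -24 1;0 0 0 0 15 -14 1;0 0 0 0 9 -8 1;0 0 0 0 0 0 1;0 0 0 0 0 0 1"

```text
time_s: 6.9
tool_pos: [0.5926, 0.0884, 0.1857]
eef_rot: [-1.497, 1.569, -2.928]
force: [-0.4, -0.4, -2.9]
gripper_width: 0.0595
```

```bash
python3 -c "
from h import *
to(*D[0],.070)"
```

```text
t 6.9 pos [0.5926 0.0884 0.1857] w 0.0595 F [-0.4 -0.4 -2.9]
tool axes mm to go [ 1.157e+02  1.000e-01 -1.000e-01] yaw 8.02 tilt [-1.    -0.001  0.   ]
```

Emit:
apply_moves:
  increments: "0 0 0 30 0 0 1;0 0 0 30 0 0 1;0 0 0 30 0 0 1;0 0 0 15 0 0 1;0 0 0 6 0 0 1;0 0 0 3 0 0 1;0 0 0 3 0 0 1;0 0 0 0 0 0 1;0 0 0 0 0 0 1"

```text
time_s: 7.8
tool_pos: [0.5934, 0.0887, 0.0702]
eef_rot: [1.541, 1.57, 0.11]
force: [0.1, 0.3, -3.2]
gripper_width: 0.0597
```

```bash
python3 -c "
from h import *
snap(3,.012)
to(*D[0],.069)"
```

```text
top blue []
top green []
top yellow [([0.6198, -0.2855], 156, [465.5, 153.4])]
top white [([0.442, -0.1828], 186, [417.8, 236.1])]
side blue [([0.5927, 0.0952], 397, [283.2, 179.4])]
side green [([0.462, 0.0847], 427, [344.4, 205.9])]
side yellow [([0.5751, -0.2318], 91, [355.6, 111.6]), ([0.4317, 0.2005], 418, [332.5, 264.5])]
side white [([0.6931, -0.0569], 448, [282.4, 146.6]), ([0.439, -0.1686], 127, [396.2, 149.5]), ([0.6651, 0.0575], 94, [267.1, 180.9]), ([0.5839, 0.0478], 102, [300.6, 189.8]), ([0.5599, 0.2067], 143, [272.1, 248.4])]
t 7.9 pos [0.5933 0.0888 0.07  ] w 0.0597 F [ 0.3  0.8 -3. ]
tool axes mm to go [ 1.  -0.9  0.1] yaw 8.03 tilt [-1.     0.001  0.   ]
```

Emit:
apply_moves:
  increments: "0 0 0 0 0 2 1;0 0 0 1 0 0 1;0 0 0 1 0 0 1;0 0 0 0 0 0 1;0 0 0 0 0 0 1"

```text
time_s: 8.4
tool_pos: [0.5938, 0.0866, 0.0688]
eef_rot: [1.273, 1.57, -0.158]
force: [-3.5, -1.2, 9.5]
gripper_width: 0.0601
```

Emit:
apply_moves:
  increments: "0 0 0 0 0 0 0;0 0 0 0 0 0 -0.5;0 0 0 0 0 0 -1;0 0 0 0 0 0 -1;0 0 0 0 0 0 -1;0 0 0 -20 0 0 -1;0 0 0 -30 0 0 -1;0 0 0 -30 0 0 -1;0 0 0 -30 0 0 -1;0 0 0 -20 0 0 -1;0 0 0 -10 0 0 -1;0 0 0 0 0 0 -1"

```text
time_s: 9.6
tool_pos: [0.5937, 0.0868, 0.2083]
eef_rot: [1.515, 1.569, 0.084]
force: [0.3, 0.6, -0.9]
gripper_width: 0.094
```

```bash
python3 -c "
from h import *
snap(4,.012)
to(.4665,.0735,.042)"
```

```text
top blue []
top green []
top yellow [([0.6453, -0.2804], 88, [462.6, 142.0])]
top white [([0.4424, -0.1837], 199, [418.2, 235.9])]
side blue [([0.5914, 0.0874], 525, [285.7, 177.0])]
side green [([0.462, 0.0847], 425, [344.3, 205.9])]
side yellow [([0.5958, -0.2279], 133, [347.7, 110.3]), ([0.4317, 0.2005], 418, [332.5, 264.5])]
side white [([0.6893, -0.2081], 67, [312.5, 112.7]), ([0.6565, -0.1103], 166, [305.8, 137.9]), ([0.4395, -0.1695], 132, [396.2, 149.2]), ([0.5605, 0.2068], 140, [271.8, 248.3])]
t 9.7 pos [0.593  0.0867 0.2062] w 0.0938 F [ 0.1  0.8 -0.2]
tool axes mm to go [ 164.4 -126.9   -4.6] yaw 8.02 tilt [-1.    -0.002 -0.   ]
```

Emit:
apply_moves:
  increments: "0 0 0 0 -20 -1 -1;0 0 0 0 -35 -1 -1;0 0 0 0 -35 -2 -1;0 0 0 0 -27 -1 -1;0 0 0 0 -10 0 -1;0 0 0 30 0 0 -1;0 0 0 40 0 0 -1;0 0 0 40 0 0 -1;0 0 0 30 0 0 -1;0 0 0 17 0 0 -1;0 0 0 8 0 0 -1;0 0 0 0 0 0 -1"

```text
time_s: 10.9
tool_pos: [0.4666, 0.0739, 0.0414]
eef_rot: [-1.625, 1.569, -3.056]
force: [0.0, 0.4, 1.5]
gripper_width: 0.0936
```

Emit:
apply_moves:
  increments: "0 0 0 0 0 0 0;0 0 0 0 0 0 0.5;0 0 0 0 0 0 1;0 0 0 0 0 0 1;0 0 0 0 0 0 1;0 0 0 0 0 0 1;0 0 0 0 0 0 1"

```text
time_s: 11.6
tool_pos: [0.467, 0.074, 0.0426]
eef_rot: [1.515, 1.57, 0.085]
force: [-0.3, -1.0, 2.7]
gripper_width: 0.0519
```

```bash
python3 -c "
from h import *
to(*D[1],.042)"
```

```text
t 11.6 pos [0.467  0.074  0.0426] w 0.0519 F [-0.3 -1.   2.7]
tool axes mm to go [  0.7 125.8  92.7] yaw 8.02 tilt [-1.  0.  0.]
```

Emit:
apply_moves:
  increments: "0 0 0 -10 0 0 1;0 0 0 -25 0 0 1;0 0 0 -25 0 15 1;0 0 0 0 0 30 1;0 0 0 0 10 30 1;0 0 0 0 30 18 1;0 0 0 0 35 0 1;0 0 0 0 30 0 1;0 0 0 0 15 0 1;0 0 0 0 6 0 1;0 0 0 0 0 0 1;0 0 0 0 0 0 1"

```text
time_s: 12.8
tool_pos: [0.604, -0.0006, 0.1026]
eef_rot: [-1.683, 1.57, -3.114]
force: [-0.2, -0.2, -2.1]
gripper_width: 0.0516
```

```bash
python3 -c "
from h import *
to(*D[1],.055)
snap(5,.06)"
```

```text
t 12.8 pos [ 6.040e-01 -6.000e-04  1.026e-01] w 0.0516 F [-0.2 -0.2 -2.1]
tool axes mm to go [47.6  0.6 -0.2] yaw 8.02 tilt [-1. -0. -0.]
top blue [([0.5826, 0.0933], 276, [286.0, 156.6])]
top green []
top yellow [([0.5814, -0.2749], 66, [468.9, 165.4]), ([0.4313, 0.1804], 320, [242.2, 237.2])]
top white [([0.5562, 0.1825], 123, [245.9, 177.8]), ([0.4388, -0.1731], 200, [418.2, 235.9])]
side blue [([0.5644, 0.125], 527, [285.8, 177.1])]
side green [([0.6028, 0.0027], 334, [300.5, 141.5])]
side yellow [([0.5446, -0.1742], 72, [358.7, 112.0]), ([0.4193, 0.2263], 418, [332.5, 264.5])]
side white [([0.7185, -0.2031], 158, [301.0, 95.7]), ([0.7007, -0.1614], 281, [299.2, 106.3]), ([0.6642, -0.0298], 100, [285.2, 141.8]), ([0.5945, -0.0405], 112, [314.2, 147.9]), ([0.427, -0.1172], 132, [396.2, 149.2]), ([0.5387, 0.2311], 141, [272.0, 248.3])]
```

Green is centred. Next I lower it 48 mm.

Emit:
apply_moves:
  increments: "0 0 0 15 0 0 1;0 0 0 15 0 0 1;0 0 0 9 0 0 1;0 0 0 4 0 0 1;0 0 0 3 0 0 1;0 0 0 1 0 0 1;0 0 0 1 0 0 1;0 0 0 0 0 0 1"

```text
time_s: 13.7
tool_pos: [0.6049, -0.0006, 0.0548]
eef_rot: [1.323, 1.57, -0.107]
force: [0.9, -0.0, -1.1]
gripper_width: 0.0516
```

Emit:
apply_moves:
  increments: "0 0 0 1 0 0 1;0 0 0 0 0 0 1;0 0 0 0 0 0 1"

```text
time_s: 14.0
tool_pos: [0.6049, -0.0006, 0.0547]
eef_rot: [1.302, 1.57, -0.129]
force: [-3.2, -0.0, 9.1]
gripper_width: 0.0519
```

Emit:
apply_moves:
  increments: "0 0 0 0 0 0 0;0 0 0 0 0 0 -0.5;0 0 0 0 0 0 -1;0 0 0 0 0 0 -1;0 0 0 0 0 0 -1;0 0 0 -20 0 0 -1;0 0 0 -30 0 0 -1;0 0 0 -30 0 0 -1;0 0 0 -30 0 0 -1;0 0 0 -20 0 0 -1;0 0 0 -15 0 0 -1;0 0 0 0 0 0 -1"

```text
time_s: 15.2
tool_pos: [0.6054, -0.0006, 0.2005]
eef_rot: [1.37, 1.567, -0.061]
force: [-0.5, -0.3, -0.2]
gripper_width: 0.0937
```

```bash
python3 -c "
from h import *
to(.435,.192,.205)
snap(6,.012)"
```

```text
t 15.2 pos [ 6.054e-01 -6.000e-04  2.005e-01] w 0.0937 F [-0.5 -0.3 -0.2]
tool axes mm to go [  -5.1 -141.8 -214.5] yaw 8.02 tilt [-1.     0.003  0.001]
top blue [([0.5922, 0.1059], 94, [282.0, 158.1])]
top green []
top yellow [([0.4346, 0.1894], 321, [242.2, 237.2])]
top white [([0.5663, 0.1915], 123, [245.9, 177.8]), ([0.4424, -0.1837], 199, [418.2, 235.9])]
side blue [([0.5914, 0.0874], 525, [285.7, 177.0])]
side green [([0.6021, 0.0019], 333, [302.2, 158.0])]
side yellow [([0.589, -0.2294], 117, [350.4, 110.7]), ([0.4317, 0.2005], 418, [332.5, 264.5])]
side white [([0.6655, -0.2226], 160, [322.8, 112.1]), ([0.4395, -0.1696], 131, [396.2, 149.2]), ([0.5607, 0.2069], 139, [271.7, 248.3])]
```

Emit:
apply_moves:
  increments: "0 0 0 0 -15 -22 -1;0 0 0 0 -22 -33 -1;0 0 0 0 -22 -33 -1;0 0 0 0 -22 -33 -1;0 0 0 0 -22 -33 -1;0 0 0 0 -22 -33 -1;0 0 0 0 -12 -20 -1;0 0 0 0 -5 -7 -1;0 0 0 0 0 0 -1"

```text
time_s: 16.2
tool_pos: [0.4337, 0.1918, 0.1978]
eef_rot: [-1.317, 1.57, -2.747]
force: [-0.1, -0.2, 0.4]
gripper_width: 0.0942
```

```bash
python3 -c "
from h import *
to(.435,.192,.018)
snap(7,.0)"; python3 -c "
import cv2,numpy as np
a=cv2.imread('pics/side7.png');cv2.imwrite('pics/b7.png',a[120:350,200:450].repeat(2,0).repeat(2,1))"
```

```text
t 16.2 pos [0.4337 0.1918 0.1978] w 0.0942 F [-0.1 -0.2  0.4]
tool axes mm to go [179.8   1.4  -0. ] yaw 8.1 tilt [-1.    -0.001  0.   ]
top blue [([0.5959, 0.0843], 655, [293.1, 157.9])]
top green [([0.607, -0.0028], 467, [335.0, 156.3])]
top yellow [([0.6162, -0.2906], 181, [466.1, 156.5]), ([0.4366, 0.1876], 245, [244.2, 236.7])]
top white [([0.5689, 0.1937], 123, [245.9, 177.8]), ([0.4079, 0.3194], 109, [184.6, 250.3])]
side blue [([0.5908, 0.0997], 101, [283.4, 185.2])]
side green []
side yellow [([0.4348, 0.194], 418, [332.5, 264.5])]
side white [([0.5532, -0.0966], 961, [340.8, 157.3]), ([0.6786, 0.0162], 75, [272.3, 171.0]), ([0.58, 0.0642], 174, [298.9, 199.0]), ([0.4101, -0.0203], 105, [385.0, 198.6]), ([0.426, 0.0444], 194, [367.0, 217.0]), ([0.5652, 0.2006], 142, [272.1, 248.3])]
```

View pics/b7.png

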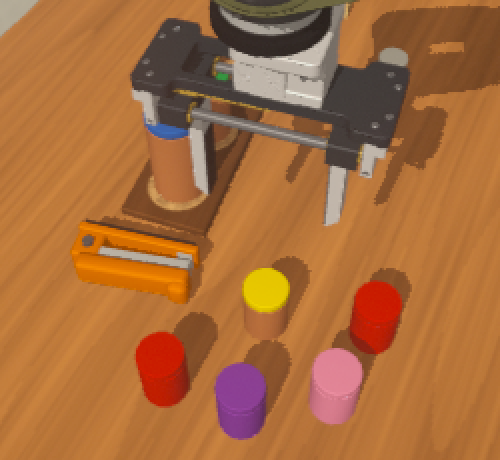

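Emit:
apply_moves:
  increments: "0 0 0 30 1 0 -1;0 0 0 40 0 0 -1;0 0 0 40 0 0 -1;0 0 0 40 0 0 -1;0 0 0 20 0 0 -1;0 0 0 9 0 0 -1;0 0 0 0 0 0 -1;0 0 0 0 0 0 0;0 0 0 0 0 0 0.5;0 0 0 0 0 0 1;0 0 0 0 0 0 1;0 0 0 0 0 0 1"

```text
time_s: 17.5
tool_pos: [0.4353, 0.1917, 0.0198]
eef_rot: [1.722, 1.57, 0.291]
force: [0.4, 0.3, 0.9]
gripper_width: 0.0576
```

Emit:
apply_moves:
  increments: "0 0 0 0 0 0 1;0 0 0 0 0 0 1;0 0 0 0 0 0 1"

```text
time_s: 17.8
tool_pos: [0.4353, 0.1917, 0.0195]
eef_rot: [1.824, 1.571, 0.393]
force: [0.3, 0.4, 1.3]
gripper_width: 0.0434
```

```bash
python3 -c "
from h import *
to(*D[2],.018)"
```

```text
t 17.8 pos [0.4353 0.1917 0.0195] w 0.0434 F [0.3 0.4 1.3]
tool axes mm to go [  1.5 140.8 303.6] yaw 8.02 tilt [-1.  0. -0.]
```

Emit:
apply_moves:
  increments: "0 0 0 0 0 0 1;0 0 0 -10 0 0 1;0 0 0 -25 0 0 1;0 0 0 -35 0 0 1;0 0 0 -35 0 0 1;0 0 0 -25 0 0 1;0 0 0 -10 0 15 1;0 0 0 0 0 30 1;0 0 0 0 0 40 1;0 0 0 0 10 40 1;0 0 0 0 20 40 1;0 0 0 0 20 40 1"

```text
time_s: 19.0
tool_pos: [0.5137, -0.006, 0.1603]
eef_rot: [1.474, 1.57, 0.043]
force: [0.5, 0.1, -1.4]
gripper_width: 0.0437
```

Emit:
apply_moves:
  increments: "0 0 0 0 20 35 1;0 0 0 0 20 30 1;0 0 0 0 20 20 1;0 0 0 0 20 10 1;0 0 0 0 10 4 1;0 0 0 0 0 0 1;0 0 0 0 0 0 1"

```text
time_s: 19.7
tool_pos: [0.6157, -0.0896, 0.1594]
eef_rot: [-1.906, 1.57, 2.946]
force: [0.7, 0.3, -1.5]
gripper_width: 0.0439
```

```bash
python3 -c "
from h import *
to(*D[2],.031)
snap(8,.14)"
```

```text
t 19.7 pos [ 0.6157 -0.0896  0.1594] w 0.0439 F [ 0.7  0.3 -1.5]
tool axes mm to go [ 1.284e+02  1.500e+00 -1.000e-01] yaw 8.03 tilt [-1.    -0.001 -0.   ]
top blue [([0.5593, 0.0737], 655, [293.1, 157.9])]
top green [([0.5696, 0.0008], 467, [335.0, 156.3])]
top yellow [([0.5682, -0.2457], 91, [468.0, 161.9])]
top white [([0.5396, 0.1676], 124, [245.9, 177.7])]
side blue [([0.5196, 0.1878], 524, [285.8, 177.1])]
side green [([0.5311, 0.1165], 333, [302.2, 158.0]), ([0.7453, 0.3055], 109, [128.9, 190.9])]
side yellow [([0.613, -0.0831], 239, [314.2, 96.5]), ([0.521, -0.0721], 111, [351.6, 110.9])]
side white [([0.7396, -0.3342], 156, [316.2, 42.0]), ([0.7131, -0.2764], 306, [314.9, 54.4]), ([0.6593, -0.1047], 115, [300.9, 95.6]), ([0.6, -0.1142], 117, [326.3, 100.1]), ([0.4062, -0.0298], 132, [396.2, 149.2]), ([0.5033, 0.2717], 140, [271.8, 248.3])]
```

Emit:
apply_moves:
  increments: "0 0 0 30 1 2 1;0 0 0 35 0 0 1;0 0 0 30 0 0 1;0 0 0 20 0 0 1;0 0 0 8 0 0 1;0 0 0 3 0 0 1;0 0 0 1 0 0 1;0 0 0 1 0 0 1;0 0 0 0 0 0 1"

```text
time_s: 20.7
tool_pos: [0.6178, -0.0917, 0.0323]
eef_rot: [1.246, 1.57, -0.185]
force: [0.5, -0.6, -2.1]
gripper_width: 0.0436
```

Emit:
apply_moves:
  increments: "0 0 0 1 0 0 1;0 0 0 1 0 0 1;0 0 0 0 0 0 1"

```text
time_s: 21.0
tool_pos: [0.6179, -0.0918, 0.0315]
eef_rot: [1.154, 1.569, -0.276]
force: [-6.8, 1.6, 15.6]
gripper_width: 0.044
```

Contact made. Now I release and rise.

Emit:
apply_moves:
  increments: "0 0 0 -1 0 0 1;0 0 0 0 0 0 0;0 0 0 0 0 0 -1;0 0 0 0 0 0 -1;0 0 0 0 0 0 -1;0 0 0 0 0 0 -1;0 0 0 -20 0 0 -1;0 0 0 -30 0 0 -1;0 0 0 -30 0 0 -1;0 0 0 -30 0 0 -1;0 0 0 -15 0 0 -1;0 0 0 0 0 0 -1"

```text
time_s: 22.2
tool_pos: [0.6182, -0.0918, 0.1572]
eef_rot: [1.223, 1.568, -0.208]
force: [0.8, 0.2, -1.4]
gripper_width: 0.0942
```

```bash
python3 -c "
from h import *
to(.4425,-.186,.150)
snap(9,.012)"
```

```text
t 22.2 pos [ 0.6182 -0.0918  0.1572] w 0.0942 F [ 0.8  0.2 -1.4]
tool axes mm to go [   6.7 -187.2   68.7] yaw 8.02 tilt [-1.     0.003  0.001]
top blue [([0.5928, 0.0834], 655, [293.1, 157.9])]
top green [([0.6038, -0.0024], 467, [335.0, 156.3])]
top yellow [([0.6023, -0.2898], 73, [467.8, 161.3])]
top white [([0.5667, 0.1916], 124, [245.9, 177.7])]
side blue [([0.5913, 0.0874], 524, [285.8, 177.1])]
side green [([0.6021, 0.0018], 333, [302.2, 158.0])]
side yellow [([0.572, -0.2326], 83, [356.9, 111.7]), ([0.6152, -0.0877], 216, [316.0, 140.5])]
side white [([0.6479, -0.2753], 121, [337.2, 103.1]), ([0.4395, -0.1696], 131, [396.2, 149.2]), ([0.5605, 0.2068], 140, [271.8, 248.3])]
```

Emit:
apply_moves:
  increments: "0 0 0 0 -15 5 -1;0 0 0 0 -30 10 -1;0 0 0 0 -35 14 -1;0 0 0 0 -35 14 -1;0 0 0 0 -35 14 -1;0 0 0 0 -25 8 -1;0 0 0 0 -12 4 -1;0 0 0 0 0 0 -1"

```text
time_s: 23.1
tool_pos: [0.4412, -0.1864, 0.1547]
eef_rot: [-2.204, 1.57, 2.647]
force: [0.2, -0.2, 0.4]
gripper_width: 0.0941
```

```bash
python3 -c "
from h import *
snap(10)
to(.4425,-.186,.008)"
```

```text
top blue [([0.596, 0.0843], 655, [293.1, 157.9])]
top green [([0.6071, -0.0027], 465, [335.0, 156.2])]
top yellow [([0.6263, -0.2888], 148, [465.1, 152.0]), ([0.6197, -0.0924], 298, [375.7, 154.0])]
top white [([0.5686, 0.1937], 119, [245.9, 178.0]), ([0.4443, -0.1841], 167, [417.1, 235.5])]
side blue [([0.5982, 0.078], 524, [285.7, 177.0])]
side green [([0.6088, -0.0089], 333, [302.2, 158.0])]
side yellow [([0.6021, -0.2425], 138, [347.7, 110.3]), ([0.6218, -0.0996], 218, [316.0, 140.6])]
side white [([0.4427, -0.183], 129, [396.2, 149.1]), ([0.5673, 0.2011], 134, [271.1, 248.1])]
t 23.2 pos [ 0.4425 -0.1858  0.155 ] w 0.0939 F [ 0.2 -0.1 -0.1]
tool axes mm to go [147.   -0.    0.3] yaw 8.02 tilt [-1. -0. -0.]
```

Emit:
apply_moves:
  increments: "0 0 0 30 0 0 -1;0 0 0 35 0 0 -1;0 0 0 35 0 0 -1;0 0 0 25 0 0 -1;0 0 0 12 0 0 -1;0 0 0 8 0 0 -1;0 0 0 0 0 0 -1;0 0 0 0 0 0 0;0 0 0 0 0 0 0.5;0 0 0 0 0 0 1;0 0 0 0 0 0 1;0 0 0 0 0 0 1"

```text
time_s: 24.4
tool_pos: [0.4421, -0.1862, 0.0107]
eef_rot: [0.909, 1.57, -0.522]
force: [0.2, 0.1, -0.6]
gripper_width: 0.0573
```

Emit:
apply_moves:
  increments: "0 0 0 0 0 0 1;0 0 0 0 0 0 1;0 0 0 0 0 0 1;0 0 0 0 0 0 1;0 0 0 0 0 0 1"

```text
time_s: 24.9
tool_pos: [0.442, -0.1861, 0.0105]
eef_rot: [1.151, 1.571, -0.28]
force: [1.1, -0.2, 1.3]
gripper_width: 0.0356
```

```bash
python3 -c "
from h import *
to(*D[3],.070)"
```

```text
t 24.9 pos [ 0.442  -0.1861  0.0105] w 0.0356 F [ 1.1 -0.2  1.3]
tool axes mm to go [-59.5 186.3  18.1] yaw 8.02 tilt [-1.  0.  0.]
```

Emit:
apply_moves:
  increments: "0 0 0 -10 0 0 1;0 0 0 -25 0 0 1;0 0 0 -25 15 2 1;0 0 0 0 35 4 1;0 0 0 0 40 4 1;0 0 0 0 40 4 1;0 0 0 0 35 4 1;0 0 0 0 15 0 1;0 0 0 0 6 0 1;0 0 0 0 0 0 1;0 0 0 0 0 0 1"

```text
time_s: 26.0
tool_pos: [0.6279, -0.1781, 0.0707]
eef_rot: [-1.868, 1.57, 2.984]
force: [-0.3, 0.7, -1.3]
gripper_width: 0.0354
```

```bash
python3 -c "
from h import *
to(*D[3],.0225)
snap(11,.06)"
```

```text
t 26.0 pos [ 0.6279 -0.1781  0.0707] w 0.0354 F [-0.3  0.7 -1.3]
tool axes mm to go [48.2  1.1  0.1] yaw 8.01 tilt [-1. -0. -0.]
top blue [([0.5802, 0.0798], 654, [293.0, 157.9])]
top green [([0.5909, -0.0013], 468, [335.0, 156.3])]
top yellow [([0.6034, -0.085], 301, [375.7, 154.0])]
top white [([0.5564, 0.1826], 128, [245.8, 177.8])]
side blue [([0.5645, 0.1251], 523, [285.7, 177.1])]
side green [([0.5755, 0.0448], 333, [302.2, 158.0])]
side yellow [([0.5503, -0.1728], 86, [356.2, 111.7]), ([0.5886, -0.0394], 218, [316.0, 140.6])]
side white [([0.7019, -0.3383], 217, [329.6, 71.5]), ([0.6591, -0.1822], 88, [317.6, 106.2]), ([0.6183, -0.1798], 208, [331.7, 111.0]), ([0.5387, 0.2311], 141, [272.0, 248.3])]
```

Emit:
apply_moves:
  increments: "0 0 0 15 1 0 1;0 0 0 15 0 0 1;0 0 0 10 0 0 1;0 0 0 4 0 0 1;0 0 0 3 0 0 1;0 0 0 1 0 0 1;0 0 0 1 0 0 1;0 0 0 0 0 0 1"

```text
time_s: 26.9
tool_pos: [0.6299, -0.1779, 0.0225]
eef_rot: [1.004, 1.57, -0.426]
force: [-3.5, 0.5, 5.3]
gripper_width: 0.0355
```

Emit:
apply_moves:
  increments: "0 0 0 0 0 0 1;0 0 0 0 0 0 0;0 0 0 0 0 0 -1;0 0 0 0 0 0 -1;0 0 0 0 0 0 -1;0 0 0 0 0 0 -1;0 0 0 -20 0 0 -1;0 0 0 -40 0 0 -1;0 0 0 -40 0 0 -1;0 0 0 -40 0 0 -1;0 0 0 -20 -20 0 -1;0 0 0 0 -40 0 -1"

```text
time_s: 28.1
tool_pos: [0.5716, -0.1863, 0.1844]
eef_rot: [1.073, 1.565, -0.356]
force: [-0.0, -0.7, -1.3]
gripper_width: 0.094
```

Emit:
apply_moves:
  increments: "0 0 0 0 -40 0 -1;0 0 0 0 -40 0 -1;0 0 0 0 -40 0 -1;0 0 0 0 -30 30 -1;0 0 0 0 0 40 -1;0 0 0 0 0 40 -1;0 0 0 0 0 40 -1;0 0 0 0 0 0 -1;0 0 0 0 0 0 -1"

```text
time_s: 29.0
tool_pos: [0.4423, -0.3558, 0.181]
eef_rot: [-2.554, 1.57, 2.298]
force: [0.3, 0.3, -0.5]
gripper_width: 0.0943
```

Run:
```python
from h import *
snap(12,.012)
for n in ["can_blue","can_green","can_yellow","can_white","disc1","stapler","tray"]:
    for c in ["top","side"]:
        print(n,c,[(np.round(r["location"],3).tolist(),round(r["score"],2)) for r in bot.tip_of(c,n)][:5])
a=cv2.imread('pics/top12.png')[90:290,180:500];b=cv2.imread('pics/side12.png')[60:260,180:500]
cv2.imwrite('pics/b12.png',cv2.resize(np.vstack([a,b]),(480,600)))
```

```text
top blue [([0.5928, 0.0835], 652, [293.0, 157.9])]
top green [([0.604, -0.0024], 461, [335.0, 156.2])]
top yellow [([0.6123, -0.2866], 176, [466.2, 156.8]), ([0.6164, -0.091], 296, [375.7, 154.0])]
top white [([0.6287, -0.1785], 187, [413.6, 152.0]), ([0.5671, 0.1914], 105, [245.9, 177.5])]
side blue [([0.5913, 0.0875], 522, [285.7, 177.1])]
side green [([0.6021, 0.0018], 333, [302.2, 158.0])]
side yellow [([0.5954, -0.2278], 139, [347.8, 110.4]), ([0.6152, -0.0876], 218, [316.0, 140.6])]
side white [([0.627, -0.1745], 111, [327.8, 126.5]), ([0.5605, 0.2068], 140, [271.8, 248.3])]
can_blue top [([0.595, 0.079, 0.014], 0.7)]
can_blue side [([0.596, 0.085, 0.015], 0.73)]
can_green top [([0.605, -0.005, 0.014], 0.9)]
can_green side [([0.605, -0.002, 0.01], 0.55)]
can_yellow top [([0.484, 0.298, 0.004], 0.76), ([0.336, 0.152, 0.001], 0.75), ([0.413, 0.289, 0.002], 0.64), ([0.346, 0.237, 0.001], 0.59), ([0.621, -0.091, 0.012], 0.58)]
can_yellow side [([0.621, -0.093, 0.013], 0.96), ([0.416, 0.287, -0.003], 0.86), ([0.35, 0.238, 0.002], 0.66), ([0.49, 0.29, -0.0], 0.59)]
can_white top [([0.629, -0.179, 0.014], 0.5)]
can_white side [([0.634, -0.187, 0.015], 0.79)]
disc1 top [([0.618, -0.092, 0.008], 0.64), ([0.628, -0.18, 0.012], 0.59), ([0.602, -0.004, 0.009], 0.54), ([0.593, 0.091, 0.014], 0.48)]
disc1 side [([0.594, 0.09, 0.014], 0.65), ([0.605, -0.001, 0.013], 0.63), ([0.62, -0.086, 0.012], 0.59)]
stapler top [([0.587, 0.205, 0.0], 0.59), ([0.633, -0.293, -0.002], 0.22)]
stapler side [([0.583, 0.2, -0.004], 0.86), ([0.607, 0.001, 0.013], 0.57)]
tray top [([0.637, -0.294, -0.002], 0.82)]
tray side [([0.63, -0.295, 0.0], 0.81)]
```

View pics/b12.png

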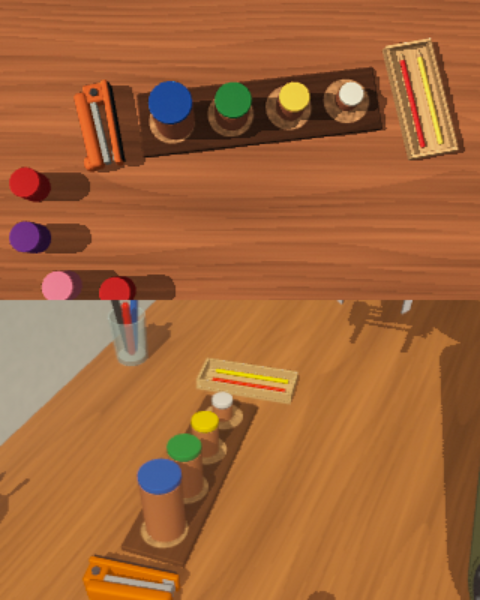

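Run:
```python
import cv2,numpy as np
a=cv2.imread('pics/top12.png')[130:200,265:345];b=cv2.imread('pics/side12.png')[160:230,245:325]
cv2.imwrite('pics/c12.png',cv2.resize(np.hstack([a,b]),None,fx=5,fy=5,interpolation=2))
```

View pics/c12.png

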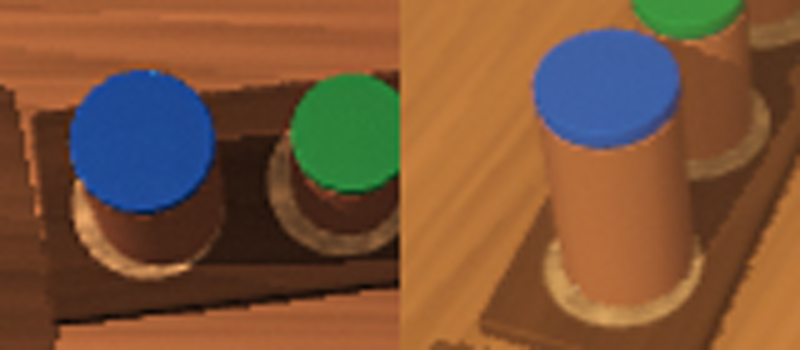

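In the close crop, cork shows nearly all round blue's base. The margin is only 5 mm, so blue is within about 4 mm of centre. I'm handing in.

```bash
python3 -c "
from plant import bot
print(bot.finish_job())"
```

```text
the job is handed in; nothing more can be done
None
```

I moved the four canisters one at a time onto the ledge and handed the job in at about 30 s of the 99 s allowed. Counting from the stapler end, the order is blue on disc1, green on disc2, yellow on disc3 and white on disc4.

- **Placement:** in the last pictures from both cameras all four stand upright. Averaging the two views, lid centres are within about 4 mm of the disc centres (limit 13 mm). Blue is the furthest off, towards disc2.
- **Stapler and tray:** the arm never came near either. The networks' readings differ from the start by at most about 7 mm in any view, which is close to their noise (limit 20 mm).
- **Gripper:** it is open and clear of everything.
- **Disagreements:** the cameras and networks differed by a few mm. For blue's y they gave 0.079 to 0.0875, against the disc at 0.0885. The network's side view of white was about 10 mm off, while its top view and both lid measurements put white within 4 mm. I took the crop and lid measurements as decisive.

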